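Open the touch-latch hook cupboard

ROBOT

A 6-joint arm with a two-finger parallel gripper is mounted at the origin on the work surface. World frame = base frame: x ahead of the robot, y to its left, z up, the work surface at z = 0. Lengths are in m, angles in rad, forces in N, time in s.
With the tool pointing down it reaches from about 0.35 to 0.8 m from the base axis. Payload 7.3 kg.
Tool frame: the origin (TCP) lies between the finger pads; the fingertips stand 25 mm ahead of it and the grasp point (between the pads) lies 6 mm ahead of it (r.tip_extent is the distance from the TCP to the fingertips, in m); z points along the fingers, y is the direction in which the jaws open and shut (so a half turn about z gives the same grasp; the last joint's range is limited). The gripper opens to 85 mm and grips with 20 to 120 N. Pads are 22 mm wide; open, the fingers measure 114 mm over their backs; the gripper's body (76 mm by 85 mm) begins 54 mm behind the grasp point. The pads swing forward as they close: fully open they stand 13 mm farther back than shut.
Start: joints at [-1.292, 0.342, 1.524, -0, 1.275, -0.146], TCP at [0.216, -0.478, 0.223] pointing down, gripper open.
Joint ranges: [-2.53, 2.53], [-0.77, 2.02], [0.04, 2.7], [-1, 4.14], [0.28, 2.66], [-3.11, 3.11]. Speed limits (rad/s): [2.57, 2.57, 3.14, 3.14, 3.14, 3.14].

INTERFACE

Orientations are given as a unit quaternion [x, y, z, w].
In Python, from workcell import r, command_gripper, optics gives the robot as it stands. The module is installed in compiled form; this text tells all that it offers. Calls block until the motion is done:
- r.reach(position, orientation): joint-space move of the TCP to a pose.
- r.move_straight(position, orientation=None, speed=0.15, max_force=None): straight line of the TCP; orientation=None keeps the orientation; speed is the mean speed in m/s. With max_force (N) it stops when the force on the tool has changed by that much, and returns True; else False.
- r.movej(angles): joint-space move.
- command_gripper(opening, force=None): finger opening in m; force is the grip in N (None keeps the last); returns when the fingers have stopped.
- r.hold(seconds).
- r.solve_ik(position, orientation): joint angles nearest the present ones, or None.
- r.read_state(): the state.
- optics.get_image(name): name is "scene" or "side" or "wrist"; returns (picture, depth): 420x560x3 uint8, red, green, blue; 420x560 float32, m along the optical axis (not along the pixel's ray), 0 where there is no reading.
- optics.camera_model(name): a dict with "K" (3x3 intrinsics, pixels), "k1" (the pictures are not rectified: a ray, as slopes to the right and down, at radius r is drawn at 1 + k1 r^2 times it, then the intrinsics apply), "R" (3x3) and "t" (3): a world point X has camera coordinates R X + t; the wrist camera has in their place "tool_from_camera" (4x4, takes a point from camera to tool coordinates, whose origin is the TCP and whose axes are the flange's). Camera axes: x right, y down, z forward; pixel columns grow to the right and rows downward; lengths in m; the calibration is good to about 2 mm. A picture is of the moment at which its call begins: read the wrist's pose just before it. camera_model takes no time and is no camera call.
A pose or a line that the arm cannot do raises r.PlanningError and nothing moves.
- r.finish_job(): hands the job in, once; it reports no verdict.
The state is a dict: "time_s": time; "joint_positions": joint angles; "dq": joint speeds; "tau": joint torques, N m; "eef_pos": TCP position; "eef_rot": TCP orientation; "contact_force": force on the tool from outside, world axes, zero at the start; "torque": the same for the moment, N m; "grip_width": finger opening in m.
Only numpy, scipy, OpenCV 4.12 (cv2) and the standard library are available. Lean on these libraries where they do the work, as an engineer would, in place of code of your own. Each camera call takes 0.05 s, during which the arm holds its last target.

TASK

The hanging hooks are in the small cupboard with the green door. With the fingertips, not the hand, gently press its door in at the black dot as far as it goes and let go, so that the touch catch releases and the spring throws the door ajar by itself; then reach behind the free edge and push the door gently open until it stands about square to the cupboard, and leave it there. Leave the blue-door cupboard shut, and do not shift or lift the spool, jar, tub or tape ring.

Things in the scene. Friction and masses are not known exactly. Their poses are not given: they have to be found in the camera images.
- green_cupboard: Fixed white cupboard, green door, green plate on top: 160 deep (own x), 180 wide (own y), 220 mm high. Origin: centre of its underside, z up. The door is on its own +x side, which points away from the robot (world +x) within 20 degrees: reach over the top and press towards the robot. Shut, the door's outer face is at own x 105, inner face 91 mm, the body's front at 80 mm.
- green_door (a joint): Door angle, rad: 0 shut and caught, negative pressed in (stop at -0.055, 8.5 mm at the dot). The catch frees at -0.03; press right to the stop, 4 to 5 N at the dot. Let go, a spring plunger (under 60 mm above the table) throws the door to about 0.45; there and beyond it stays where left (hinge friction 0.05 N m). 1.57 is square, 1.65 the stop. The free edge swings along own +x, then to own -y.
- green_press (a point): Centre of the black dot (26 mm across) on the outer face of the green door: 190 mm above the table, 155 mm from the hinge axis, 25 mm from the free edge. Moves with the door; its x axis points out of the door's face, y from the hinge to the free edge, z up.
- green_hinge (a point): Upright hinge axis of the green door, in its inner face, at the cupboard's own x 91, y -90 mm; the point is 220 mm above the table. Axes turn with the door as for green_press. The door is a plain panel without handle, 14 mm thick, 180 wide, from 6 to 218 mm above the table; shut, its free edge is at own y +90 mm.
- blue_cupboard: The same fixed cupboard with a blue door and a blue plate on its top, to be left shut. Origin and axes as for the green one. The two may stand either way round.
- blue_door (a joint): Opening angle of the blue door in rad, same sense and same catch; to stay at 0.
- spool: Loose orange spool, 52 mm across, 60 mm high, standing between the cupboards. Origin at the centre of its underside.
- jar: Loose amber jar with a red lid, 60 mm across, 90 mm high, standing on the table beyond the doors. Origin at the centre of its underside.
- tub: Loose round steel tub, 90 mm across, 60 mm high, standing on the table beyond the doors. Origin at the centre of its underside.
- tape: Loose light tape ring, 80 mm across, 30 mm high, lying on top of the blue cupboard. Origin at the centre of its underside.

How it is judged:
On the way, in this order (a step that is already met when the one before it is completed fails the run):
1. the green door is pressed in past its catch (value of joint green_door below -0.02 rad), for 0.02 s.
2. let go, the green door stands ajar by its spring, untouched (value of joint green_door between 0.3 and 0.9 rad and contact force between each of the arm, the fingers and green_cupboard below 0.2 N), for 0.2 s.
At the end, for the whole second after the job is handed in: The green door stands open by more than 1.2 rad (69 degrees) and at rest, the blue door is shut (within 0.03 rad), and spool, jar, tub and tape ring are within 30 mm of where they stood (value of joint green_door above 1.2 rad and velocity of joint green_door between -0.05 and 0.05 rad/s and value of joint blue_door between -0.012 and 0.03 rad and distance of each of spool, jar, tub, tape from where it was at the start of the episode below 0.03 m); the robot touches nothing.
It fails at once if the blue door is pressed in or opened (value of joint blue_door below -0.02 rad or value of joint blue_door above 0.05 rad).
It fails at once if the spool, jar, tub or tape ring is lifted, carried or knocked more than 30 mm (distance of any of spool, jar, tub, tape from where it was at the start of the episode above 0.03 m).
It fails at once if the arm or the gripper's body, not the fingers, pushes on the green cupboard or its door with over 15 N (contact force between the arm and green_cupboard above 15 N).
It fails at once if the fingers push on the green cupboard or its door with over 40 N (contact force between the fingers and green_cupboard above 40 N).
It also fails if it takes over 56 s, if anything falls off the work surface, if the arm or the gripper's body presses on something with over 40 N, if the wrist force passes 120 N, or if a joint passes its speed limit or range.

## Working session

There is one attempt and no reset: what is moved stays moved. The work goes in short steps, each a Python script; the robot and the scene stay as the last script left them, time stands still between calls to the robot, and variables do not carry over. Pictures are saved under pics/ and viewed, and the job is handed in when it is done.

```bash
mkdir -p pics; python3 - <<'E'
from workcell import r, optics
import cv2, numpy as np
for n in ("scene","side"):
    p,d=optics.get_image(n); cv2.imwrite(f"pics/{n}0.png",p[:,:,::-1]); np.savez(f"pics/{n}0.npz",p=p,d=d)
    m=optics.camera_model(n); print(n,{k:np.round(v,4).tolist() for k,v in m.items()})
    np.save(f"pics/{n}_m.npy",m,allow_pickle=True)
s=r.read_state(); print(s); print(r.tip_extent)
print(optics.camera_model("wrist"))
E
```

```text
scene {'K': [[399.6712, 0.0, 288.0291], [0.0, 399.6712, 208.5826], [0.0, 0.0, 1.0]], 'k1': 0.024, 'R': [[0.8834, 0.4686, -0.0067], [0.3218, -0.6169, -0.7182], [-0.3407, 0.6323, -0.6958]], 't': [-0.4998, -0.0713, 1.1077]}
side {'K': [[525.5391, 0.0, 276.6532], [0.0, 525.5391, 204.0724], [0.0, 0.0, 1.0]], 'k1': -0.1294, 'R': [[-0.4758, 0.8796, -0.0025], [0.8405, 0.4538, -0.2959], [-0.2591, -0.1429, -0.9552]], 't': [0.2952, -0.4541, 1.5869]}
{'time_s': 0.1, 'joint_positions': array([-1.29200568e+00,  3.42670796e-01,  1.52489462e+00,  1.35807281e-05,
        1.27536518e+00, -1.46014483e-01]), 'dq': array([ 4.35088703e-04, -4.59496636e-04, -1.19572257e-03, -9.06482190e-05,
       -5.66350370e-04,  1.30587123e-03]), 'tau': array([ 1.95987515e-03, -4.34449589e+01, -2.46489000e+01, -1.64891067e-04,
        4.65575606e-03,  9.78813745e-06]), 'eef_pos': array([ 0.2162966 , -0.47799503,  0.22219561]), 'eef_rot': array([ 9.77527453e-01,  2.10807096e-01, -3.78987526e-05, -6.67931485e-04]), 'contact_force': array([-0.95249083,  0.13555799, -0.11984012]), 'torque': array([0.02713368, 0.0268337 , 0.05960699]), 'grip_width': 0.08555237767942127}
0.025
{'K': array([[350.64854107,   0.        , 277.50304975],
       [  0.        , 350.64854107, 206.5477642 ],
       [  0.        ,   0.        ,   1.        ]]), 'k1': -0.013458717796868247, 'tool_from_camera': array([[-3.72065216e-04, -9.61432234e-01, -2.75041672e-01,
         7.03301311e-02],
       [ 9.99999504e-01, -6.11714388e-04,  7.85542409e-04,
        -1.50312692e-04],
       [-9.23492742e-04, -2.75041244e-01,  9.61431985e-01,
        -1.50649351e-01],
       [ 0.00000000e+00,  0.00000000e+00,  0.00000000e+00,
         1.00000000e+00]])}
```

View pics/scene0.png

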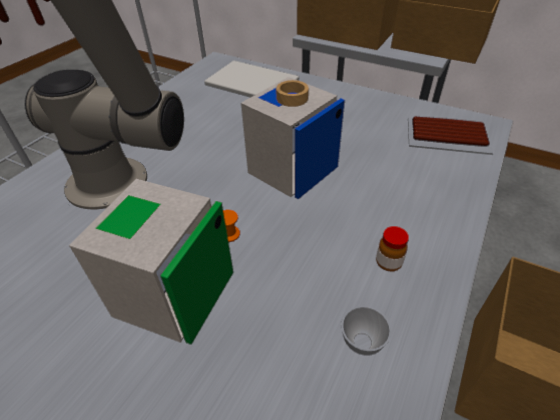

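View pics/side0.png

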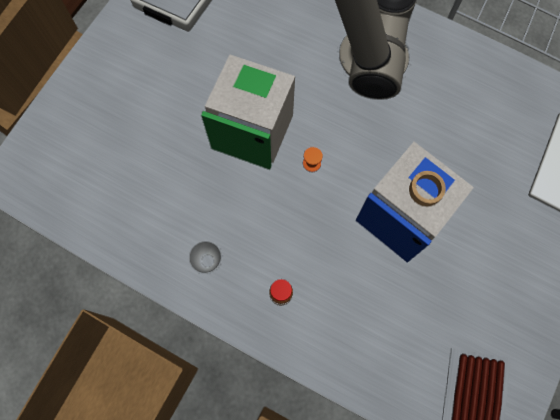

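The scene view shows the green cupboard at the lower left with its dot at about (217,222), the blue one at the top with the tape ring on it, the spool at (230,226), the jar at (393,250) and the tub at (366,330). Next I compute 3D positions.

```bash
cat > h.py <<'E'
import numpy as np, cv2
def load(n):
    z=np.load(f"pics/{n}0.npz"); return z['p'],z['d'],np.load(f"pics/{n}_m.npy",allow_pickle=True).item()
def ray(m,u,v):
    K=m['K']; xd=(u-K[0,2])/K[0,0]; yd=(v-K[1,2])/K[1,1]
    x,y=xd,yd
    for _ in range(30):
        f=1+m['k1']*(x*x+y*y); x,y=xd/f,yd/f
    return np.array([x,y,1.])
def world(m,u,v,d): return m['R'].T@(ray(m,u,v)*d-m['t'])
def atz(m,u,v,z):
    o=-m['R'].T@m['t']; w=m['R'].T@ray(m,u,v); return o+w*(z-o[2])/w[2]
def proj(m,X):
    c=m['R']@np.asarray(X)+m['t']; x,y=c[:2]/c[2]; f=1+m['k1']*(x*x+y*y)
    return m['K'][:2,:2]@np.array([x*f,y*f])+m['K'][:2,2]
def cloud(n):
    p,d,m=load(n); v,u=np.nonzero(d>0)
    K=m['K'];xd=(u-K[0,2])/K[0,0]; yd=(v-K[1,2])/K[1,1]; x,y=xd.copy(),yd.copy()
    for _ in range(20):
        f=1+m['k1']*(x*x+y*y); x,y=xd/f,yd/f
    dd=d[v,u]; C=np.stack([x*dd,y*dd,dd],1)
    return (C-m['t'])@m['R'],p[v,u],u,v
E
python3 - <<'E'
from h import *
for n in("scene","side"):
    p,d,m=load(n); print(n,"TCP px",proj(m,[.216,-.478,.223]), "cam",-m['R'].T@m['t'])
    X,c,u,v=cloud(n); c=c.astype(float)
    r_,g,b=c.T
    table=(abs(X[:,2])<.01); print("table z med",np.median(X[table,2]))
    # tops z~.22
    t=(abs(X[:,2]-.22)<.008)&(np.hypot(X[:,0],X[:,1])<.9)
    M=np.zeros(d.shape,np.uint8); M[v[t],u[t]]=1
    M=cv2.morphologyEx(M,cv2.MORPH_OPEN,np.ones((3,3)))
    k,L,S,_=cv2.connectedComponentsWithStats(M)
    for i in range(1,k):
        if S[i,4]<500: continue
        q=(L[v,u]==i); xy=X[q][:,:2].astype(np.float32)
        print(S[i,4],"z",np.median(X[q,2]),"rect",cv2.minAreaRect(xy))
    for name,s in dict(green=(g>1.6*r_)&(g>1.6*b)&(g>60),blue=(b>1.8*r_)&(b>1.6*g)&(b>60),orange=(r_>150)&(g<.6*r_)&(b<40)&(g>.25*r_),red=(r_>150)&(g<30)&(b<30)).items():
        s=s&(X[:,0]<1.2)&(abs(X[:,1])<.8)&(X[:,2]>-.01)
        print(name,s.sum(),X[s].min(0).round(3),X[s].max(0).round(3),np.median(X[s],0).round(3))
        if name in("green","blue"):
            f=s&(X[:,2]<.205)&(X[:,2]>.02)
            if f.sum()>50:
                A=X[f]; ctr=np.median(A,0); 
                for _ in range(3):
                    U,S2,V=np.linalg.svd(A-A.mean(0),full_matrices=False); e=(A-A.mean(0))@V[2]; A=A[abs(e)<.006]
                nn=V[2]*np.sign(V[2][0]); print("  plane n",nn.round(4),"yaw deg",np.degrees(np.arctan2(nn[1],nn[0])),"d",nn@A.mean(0),A.mean(0),np.std(e))
E
```

```text
scene TCP px [-90.50407638 302.70553884] cam [ 0.84185846 -0.51020475  0.71615601]
table z med 0.0011252913805211973
1933 z 0.22143953233221575 rect ((0.41887006163597107, 0.2839314937591553), (0.18331947922706604, 0.16475482285022736), 78.20401000976562)
841 z 0.22042682801763047 rect ((0.10857081413269043, -0.026839762926101685), (0.3473690152168274, 0.0956372544169426), 30.641130447387695)
7341 z 0.22109202924717303 rect ((0.3902531564235687, -0.20082643628120422), (0.16138379275798798, 0.18176104128360748), 7.37882137298584)
832 z 0.21850175199599675 rect ((0.4881907105445862, -0.18939122557640076), (0.015288693830370903, 0.1783180832862854), 7.342060565948486)
green 2123 [ 0.323 -0.279  0.014] [ 0.505 -0.1    0.224] [ 0.379 -0.207  0.221]
blue 3269 [0.348 0.173 0.003] [0.541 0.707 0.224] [0.516 0.25  0.139]
  plane n [ 0.9752 -0.2215 -0.0014] yaw deg -12.795319698815225 d 0.45043135295255243 [0.51898091 0.25059195 0.11654644] 0.0011572591843929505
orange 208 [ 0.392 -0.023  0.005] [0.432 0.019 0.064] [ 0.419 -0.001  0.061]
red 316 [0.749 0.068 0.088] [0.797 0.116 0.095] [0.773 0
[... 152 characters left out ...]
ect ((0.38935285806655884, -0.20052936673164368), (0.16596980392932892, 0.18092529475688934), 7.45693826675415)
3827 z 0.22142693019300178 rect ((0.4173327684402466, 0.2859140932559967), (0.18138085305690765, 0.16485881805419922), 77.6418685913086)
green 1181 [ 0.321 -0.275  0.211] [ 0.505 -0.099  0.229] [ 0.375 -0.201  0.221]
blue 1091 [ 0.346  0.178 -0.003] [0.539 0.355 0.23 ] [0.416 0.282 0.221]
orange 48 [ 0.4   -0.025  0.004] [0.79  0.119 0.095] [ 0.424 -0.001  0.012]Traceback (most recent call last):
  File "<stdin>", line 18, in <module>
    return umr_minimum(a, axis, None, out, keepdims, initial, where)
ValueError: zero-size array to reduction operation minimum which has no identity
```

```bash
python3 - <<'E'
import cv2
a=cv2.imread("pics/scene0.png")[175:345,70:250]; cv2.imwrite("pics/c1.png",cv2.resize(a,None,fx=3.3,fy=3.3,interpolation=cv2.INTER_CUBIC))
a=cv2.imread("pics/side0.png")[45:175,190:330]; cv2.imwrite("pics/c2.png",cv2.resize(a,None,fx=4,fy=4,interpolation=cv2.INTER_CUBIC))
E
```

```text
(no output)
```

View pics/c1.png

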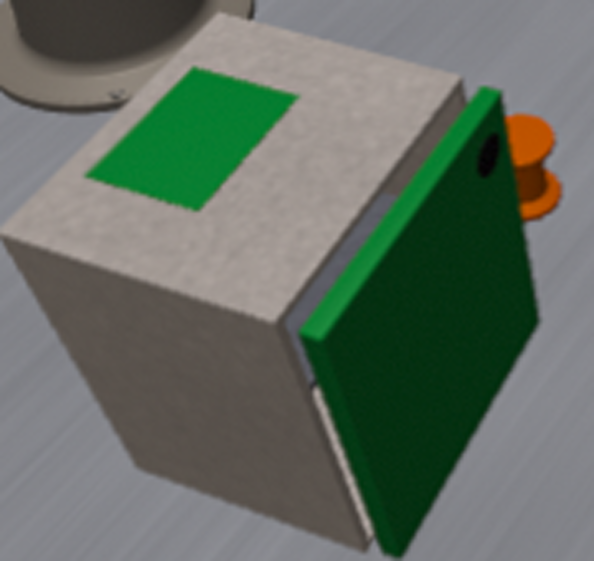

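View pics/c2.png

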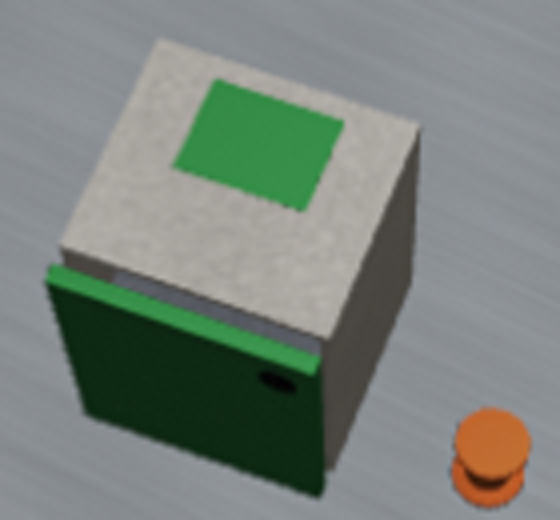

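The crops show the dot at about (217.6,222) in the scene image. The depth fits put the green cupboard at about (0.390,-0.2007), yaw about +7.4°. I check that by projecting the model back and get the tub position.

```bash
cat >> h.py <<'E'
YAW=np.radians(7.4); C0=np.array([.3898,-.2007])
EX=np.array([np.cos(YAW),np.sin(YAW),0]); EY=np.array([-np.sin(YAW),np.cos(YAW),0])
def own(x,y,z): return np.array([C0[0],C0[1],0])+EX*x/1000+EY*y/1000+np.array([0,0,z/1000])
E
python3 - <<'E'
from h import *
pts=dict(dot=(105,65,190),fe_top_out=(105,90,218),fe_bot=(105,90,6),h_top_out=(105,-90,218),h_bot=(105,-90,6),body_fl=(80,90,220),body_fr=(80,-90,220),body_br=(-80,-90,220),body_bl=(-80,90,220))
for n in("scene","side"):
    p,d,m=load(n); im=cv2.resize(p[:,:,::-1],None,fx=3,fy=3,interpolation=cv2.INTER_CUBIC)
    for k,v in pts.items():
        q=proj(m,own(*v)); cv2.circle(im,tuple(int(round(3*(t+.5))) for t in q),3,(0,0,255),-1)
        if k=="dot": print(n,q,own(*v))
    a=(520,200) if n=="scene" else (140,570)
    y0,x0=(520,210) if n=="scene" else (140,570)
    cv2.imwrite(f"pics/ov_{n}.png",im[y0:y0+520,x0:x0+560])
p,d,m=load("scene")
X,c,u,v=cloud("scene")
for nm,(a,b) in dict(tub=(366,330),jar=(393,250)).items():
    s=(abs(u-a)<35)&(abs(v-b)<35)&(X[:,2]>.012); print(nm,X[s].min(0),X[s].max(0))
E
```

```text
scene [217.22584063 221.78990543] [ 0.48555376 -0.12271784  0.19      ]
side [258.78159143 140.24138104] [ 0.48555376 -0.12271784  0.19      ]
tub [ 0.74448333 -0.16509072  0.01203846] [ 0.8324976  -0.07488207  0.06501301]
jar [0.74353587 0.06167906 0.0121006 ] [0.80310825 0.11931808 0.09520373]
```

View pics/ov_scene.png

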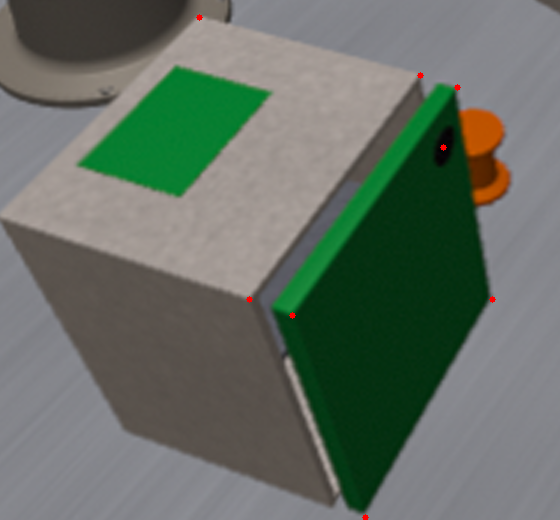

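View pics/ov_side.png

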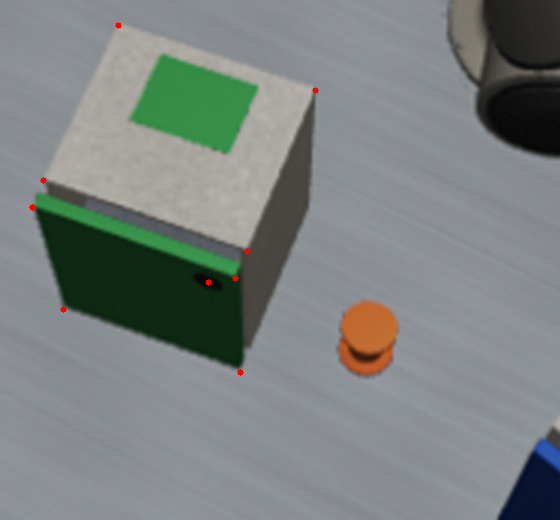

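The projected model lies on the cupboard and dot in both views, to within about 2 mm. The tub (x from 0.744) is clear of the door's sweep. Next I check IK for the whole plan before moving.

```bash
cat >> h.py <<'E'
from scipy.spatial.transform import Rotation as Ro
def ori(deg_yaw_own, tilt=0):
    """tool x along own x turned by deg; tool z down, tips leaning by tilt toward -toolx"""
    a=YAW+np.radians(deg_yaw_own)
    x=np.array([np.cos(a),np.sin(a),0]); z=np.array([0,0,-1.]); t=np.radians(tilt)
    zz=np.cos(t)*z-np.sin(t)*x; xx=np.cos(t)*x+np.sin(t)*z; yy=np.cross(zz,xx)
    return Ro.from_matrix(np.stack([xx,yy,zz],1))
TIP=.025
def tcp_for_tip(tip,R): return tip-R.as_matrix()[:,2]*TIP
def door_tip(th,rho,off,z):
    """own coords mm of finger axis behind the inner face at door angle th"""
    return (91+rho*np.sin(th)-off*np.cos(th), -90+rho*np.cos(th)+off*np.sin(th), z)
E
python3 - <<'E'
from h import *
from workcell import r
print(r.tip_extent)
for yaw in(0,180):
  R=ori(yaw, 12 if yaw==0 else -12); 
  for tip in [(175,65,330),(175,65,182),(118,65,182),(108,65,182),(108,65,240),(108,65,330)]:
    q=r.solve_ik(tcp_for_tip(own(*tip),R),R.as_quat()); print(yaw,tip,None if q is None else np.round(q,2))
  for th in (.45,.8,1.15,1.5):
    for k in (0,1):
      R=ori(yaw-k*np.degrees(th)); t=door_tip(th,145,14,178); q=r.solve_ik(tcp_for_tip(own(*t),R),R.as_quat()); print(yaw,k,th,np.round(t),None if q is None else np.round(q,2))
E
```

```text
0.025
0 (175, 65, 330) [-0.29  0.51  0.92 -0.09  1.9   1.14]
0 (175, 65, 182) [-0.29  0.56  1.23 -0.08  1.54  1.17]
0 (118, 65, 182) [-0.33  0.46  1.4  -0.09  1.47  1.13]
0 (108, 65, 182) [-0.33  0.45  1.43 -0.09  1.45  1.13]
0 (108, 65, 240) [-0.33  0.41  1.33 -0.09  1.59  1.12]
0 (108, 65, 330) [-0.33  0.37  1.14 -0.1   1.81  1.09]
0 0 0.45 [141.  47. 178.] [-0.4   0.39  1.51 -0.    1.24  1.05]
0 1 0.45 [141.  47. 178.] [-0.4   0.39  1.51 -0.    1.24  1.5 ]
0 0 0.8 [185.  21. 178.] [-0.4   0.48  1.36 -0.    1.3   1.05]
0 1 0.8 [185.  21. 178.] [-0.4   0.48  1.36 -0.    1.3   1.85]
0 0 1.15 [218. -18. 178.] [-0.42  0.57  1.22 -0.    1.36  1.02]
0 1 1.15 [218. -18. 178.] [-0.42  0.57  1.22 -0.    1.36  2.17]
0 0 1.5 [235. -66. 178.] [-0.47  0.64  1.09 -0.    1.42  0.97]
0 1 1.5 [235. -66. 178.] [-0.47  0.64  1.09 -0.    1.42  2.47]
180 (175, 65, 330) [-0.29  0.51  0.92 -0.09  1.9  -2.01]
180 (175, 65, 182) [-0.29  0.56  1.23 -0.08  1.54 -1.97]
180 (118, 65, 182) [-0.33  0.46  1.4  -0.09  1.47 -2.01]
180 (108, 65, 182) [-0.33  0.45  1.43 -0.09  1.45 -2.01]
180 (108, 65, 240) [-0.33  0.41  1.33 -0.09  1.59 -2.03]
180 (108, 65, 330) [-0.33  0.37  1.14 -0.1   1.81 -2.05]
180 0 0.45 [141.  47. 178.] [-0.4   0.39  1.51 -0.    1.24 -2.1 ]
180 1 0.45 [141.  47. 178.] [-0.4   0.39  1.51 -0.    1.24 -1.65]
180 0 0.8 [185.  21. 178.] [-0.4   0.48  1.36 -0.    1.3  -2.1 ]
180 1 0.8 [185.  21. 178.] [-0.4   0.48  1.36 -0.    1.3  -1.3 ]
180 0 1.15 [218. -18. 178.] [-0.42  0.57  1.22 -0.    1.36 -2.12]
180 1 1.15 [218. -18. 178.] [-0.42  0.57  1.22 -0.    1.36 -0.97]
180 0 1.5 [235. -66. 178.] [-0.47  0.64  1.09 -0.    1.42 -2.17]
180 1 1.5 [235. -66. 178.] [-0.47  0.64  1.09 -0.    1.42 -0.67]
```

```bash
python3 - <<'E'
from h import *
from workcell import r, command_gripper, optics
s=r.read_state(); p=s['eef_pos'].copy(); p[2]=.42
r.move_straight(p,speed=.25)
command_gripper(0.0,20)
R=ori(0,12)
r.reach(tcp_for_tip(own(185,65,380),R),R.as_quat())
r.move_straight(tcp_for_tip(own(165,65,182),R),R.as_quat(),speed=.2)
r.hold(.3)
s=r.read_state(); print(s['time_s'],s['contact_force'],s['eef_pos'],s['grip_width'],r.tip_extent)
for n in("scene","side"):
    im,d=optics.get_image(n); cv2.imwrite(f"pics/{n}1.png",im[:,:,::-1])
    print(proj(np.load(f"pics/{n}_m.npy",allow_pickle=True).item(),own(165,65,182)))
a=cv2.imread("pics/scene1.png")[100:345,70:350]; cv2.imwrite("pics/c3.png",cv2.resize(a,None,fx=2.4,fy=2.4))
E
```

```text
5.1167 [0.26464709 0.63193736 0.05915314] [ 0.55041329 -0.11434606  0.20693703] -2.2421085398060854e-05 0.025
[247.40694029 233.09924084]
[249.88502002 162.51473028]
```

View pics/c3.png

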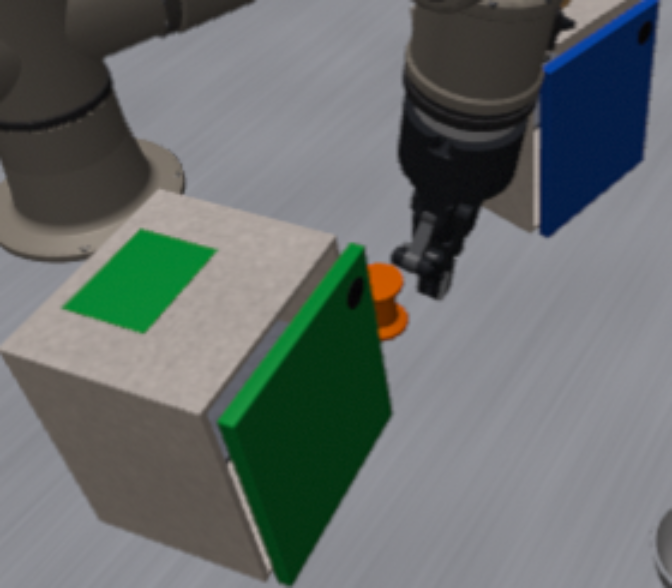

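```bash
python3 - <<'E'
from h import *
o=[]
for n in("scene","side"):
    p=cv2.imread(f"pics/{n}1.png"); m=np.load(f"pics/{n}_m.npy",allow_pickle=True).item()
    q=proj(m,own(165,65,182)); k=proj(m,own(165,65,182)-ori(0,12).as_matrix()[:,2]*.025)
    u,v=map(int,q); f=6; a=cv2.resize(p[v-45:v+35,u-33:u+33],None,fx=f,fy=f,interpolation=cv2.INTER_CUBIC)
    for t,c in((q,(0,0,255)),(k,(255,0,255))): cv2.circle(a,(int((t[0]-u+33.5)*f),int((t[1]-v+45.5)*f)),4,c,-1)
    o.append(a)
cv2.imwrite("pics/c4.png",np.hstack(o))
E
```

```text
(no output)
```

View pics/c4.png

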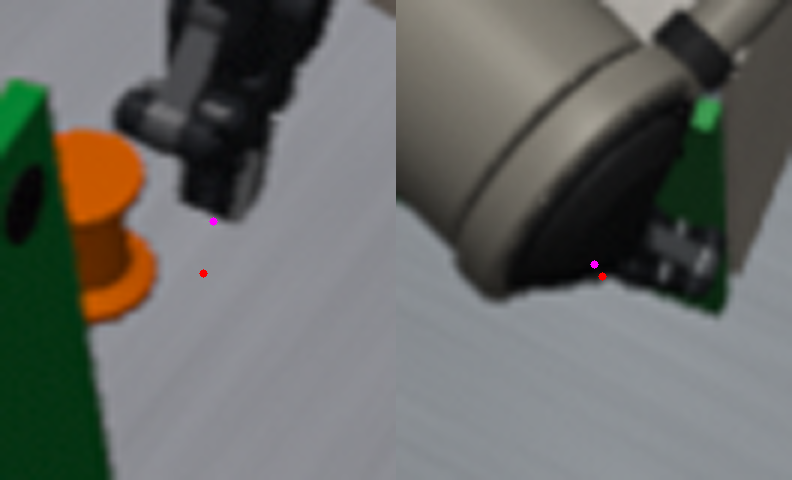

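The scene crop shows the visible finger end near the TCP mark (magenta), not at the expected tip (red). I use the depth image to check where the fingertips really are.

```bash
python3 - <<'E'
from h import *
from workcell import r, optics
s=r.read_state(); Rt=Ro.from_quat(s['eef_rot']); print(s['grip_width'])
for n in("scene","side"):
    p,d=optics.get_image(n); np.savez(f"pics/{n}1.npz",p=p,d=d); m=optics.camera_model(n)
    u0,v0=map(int,proj(m,own(165,65,182)))
    T=[]
    for v in range(v0-45,v0+20):
        for u in range(u0-30,u0+30):
            if d[v,u]>0:
                t=Rt.inv().apply(world(m,u,v,d[v,u])-s['eef_pos'])*1000
                if abs(t[0])<45 and abs(t[1])<70 and -60<t[2]<30: T.append([*t,u,v])
    T=np.array(T); print(n,len(T))
    for z in range(-60,30,8):
        q=T[(T[:,2]>=z)&(T[:,2]<z+8)]
        if len(q): print(z,len(q),"x",q[:,0].min().round(),q[:,0].max().round(),"y",q[:,1].min().round(),q[:,1].max().round())
p,d=optics.get_image("wrist"); cv2.imwrite("pics/w1.png",p[:,:,::-1])
E
```

```text
-0.0001255967759423954
scene 140
-60 26 x -3.0 14.0 y -15.0 31.0
-52 4 x 12.0 12.0 y -8.0 6.0
-44 10 x 6.0 12.0 y -4.0 15.0
-36 37 x -6.0 12.0 y -8.0 14.0
-28 41 x -10.0 12.0 y -7.0 14.0
-20 20 x -9.0 12.0 y -6.0 12.0
-12 2 x 7.0 8.0 y 5.0 6.0
side 11
-60 4 x 11.0 13.0 y -30.0 -23.0
-52 1 x 11.0 11.0 y -12.0 -12.0
-44 1 x 6.0 6.0 y -14.0 -14.0
-28 2 x 4.0 7.0 y -14.0 -9.0
-20 3 x 6.0 10.0 y -11.0 -5.0
```

View pics/w1.png

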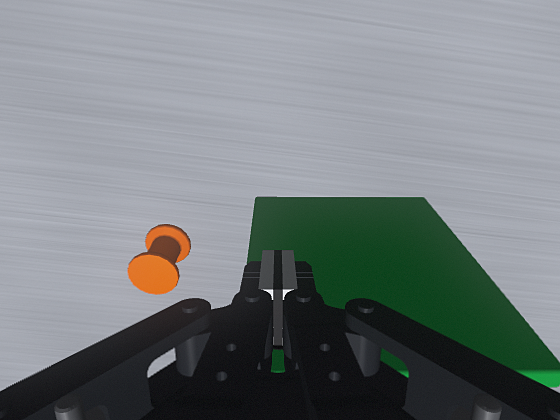

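```bash
python3 - <<'E'
from h import *
from workcell import r, optics
s=r.read_state(); print(s['eef_pos'],s['eef_rot'],ori(0,12).as_quat())
p,d=optics.get_image("wrist"); m=optics.camera_model("wrist"); T=m['tool_from_camera']
Ti=np.linalg.inv(T); mm=dict(m,R=Ti[:3,:3],t=Ti[:3,3])
for z in(-.04,-.02,0,.025):
    print(z,proj(mm,[0,0,z]),proj(mm,[.011,0,z]))
for v in range(235,300,5):
    row=[]
    for u in(264,270,287,292):
        row.append((np.round(world(mm,u,v,d[v,u])*1000).astype(int).tolist() if d[v,u]>0 else None))
    print(v,row)
# check dot/door corner from wrist
Rt=Ro.from_quat(s['eef_rot'])
def pw(X): return proj(mm,Rt.inv().apply(X-s['eef_pos']))
for o in((105,90,6),(105,-90,6),(105,90,218)): print(o,pw(own(*o)))
E
```

```text
[ 0.55022677 -0.11429865  0.20648367] [ 0.9924484   0.06420759 -0.10429724  0.00675531] [ 0.99244893  0.06417879 -0.10431059  0.00674546]
-0.04 [278.24575709 310.0781664 ] [278.24691627 282.50526225]
-0.02 [278.10714849 283.1268548 ] [278.10505107 258.68168983]
0 [278.00083291 262.4590951 ] [277.99691272 240.52600085]
0.025 [277.89837422 242.54474338] [277.89323981 223.12334932]
235 [[-37, -12, 134], [-37, -7, 134], [-37, 8, 135], [-37, 12, 135]]
240 [[-38, -12, 126], [-39, -7, 128], [-39, 8, 127], [-38, 12, 126]]
245 [[-39, -11, 118], [-40, -6, 119], [-40, 8, 118], [-40, 12, 120]]
250 [[12, -6, -13], [12, -3, -13], None, [11, 6, -12]]
255 [[12, -6, -19], [12, -3, -19], [11, 4, -17], [11, 6, -17]]
260 [[12, -6, -23], [12, -3, -23], [12, 4, -23], [12, 6, -23]]
265 [[12, -5, -28], [11, -3, -27], [12, 3, -28], [12, 5, -27]]
270 [[12, -5, -31], [12, -3, -31], [12, 3, -32], [11, 5, -31]]
275 [[12, -5, -36], [12, -3, -36], [11, 3, -35], [12, 5, -36]]
280 [[11, -5, -39], [12, -3, -40], [12, 3, -40], [12, 5, -40]]
285 [[12, -5, -43], [11, -3, -43], [12, 3, -44], [11, 5, -42]]
290 [[12, -5, -46], [11, -3, -45], [11, 3, -46], [12, 4, -48]]
295 [[13, -5, -51], [13, -3, -51], [13, 3, -51], [12, 4, -51]]
(105, 90, 6) [254.01398319 197.00690437]
(105, -90, 6) [423.31290087 196.90963336]
(105, 90, 218) [230.73182216 375.41086127]
```

Two cameras agree that the closed fingertips end about 12 mm *behind* the reported TCP, and not 25 mm ahead of it. The wrist camera's tool-to-world frame is right, since the door corners project exactly. I'll use the measured offset, a little more tilt, and a force-limited press.

```bash
sed -i 's/^TIP=.025/TIP=-.012/' h.py; python3 - <<'E'
from h import *
from workcell import r, optics
R=ori(0,20); Q=R.as_quat()
r.move_straight(tcp_for_tip(own(165,65,184),R),Q,speed=.08)
r.move_straight(tcp_for_tip(own(127,65,184),R),Q,speed=.08)
r.hold(.3)
s=r.read_state(); print(s['time_s'],s['contact_force'])
p,d=optics.get_image("wrist"); cv2.imwrite("pics/w2.png",p[:,:,::-1])
p,d=optics.get_image("scene"); cv2.imwrite("pics/s2.png",cv2.resize(p[150:300,130:330,::-1],None,fx=3.5,fy=3.5))
E
```

```text
6.925 [-0.06438337  0.27883114 -0.80788022]
```

View pics/s2.png

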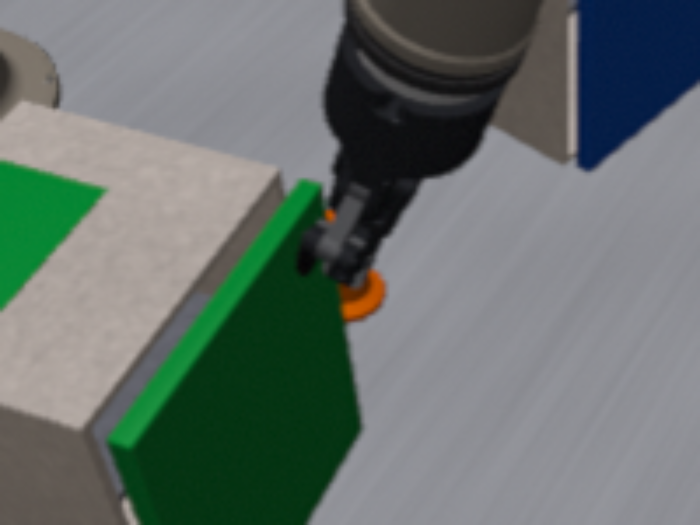

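View pics/w2.png

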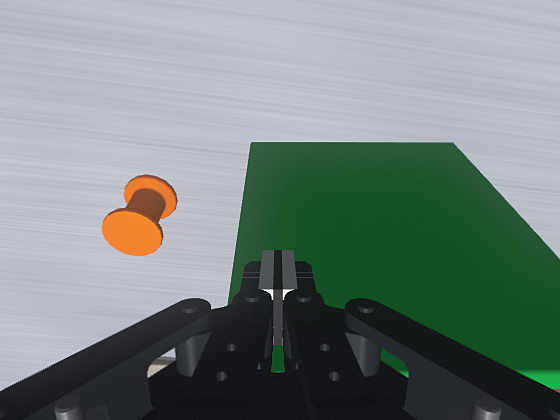

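The fingertips are right in front of the dot (now hidden behind them in both views). Pressing.

```bash
python3 - <<'E'
from h import *
from workcell import r, optics
R=ori(0,20); Q=R.as_quat()
f0=r.read_state()['contact_force']
x=127; 
for x in (121,117,114,112,110,109,108,107,106,105,104,103,102):
    hit=r.move_straight(tcp_for_tip(own(x,65,184),R),Q,speed=.03,max_force=12)
    s=r.read_state(); df=s['contact_force']-f0; t=(s['eef_pos']-tcp_for_tip(own(0,65,184),R))@EX*1000
    print(x,hit,round(t,1),(df@EX).round(2),df[2].round(2),s['time_s'])
    if hit or df@EX>8.5: break
p,d=optics.get_image("scene"); cv2.imwrite("pics/s3.png",cv2.resize(p[150:300,130:330,::-1],None,fx=3.5,fy=3.5))
E
```

```text
121 False 120.8 -0.46 1.47 7.375
117 False 116.9 -1.2 0.6 7.6583
114 False 114.2 1.02 0.35 7.9083
112 False 112.2 2.76 0.33 8.1583
110 False 110.0 3.44 0.32 8.4083
109 False 109.0 2.42 0.38 8.6583
108 False 108.0 3.33 -0.44 8.9083
107 False 107.3 4.08 0.77 9.1583
106 False 107.2 7.23 0.21 9.4083
105 False 107.1 9.78 -1.45 9.6583
```

View pics/s3.png

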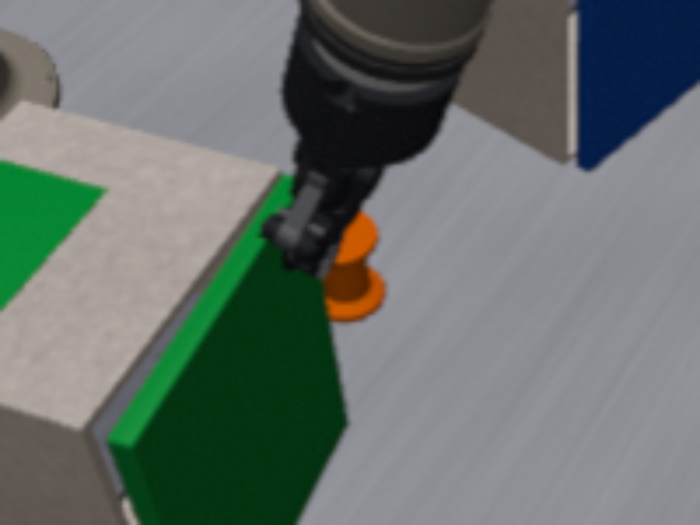

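The stop has been reached: contact at about 116 mm, arrested at 107.2 mm with force rising to about 9 N. I release by slipping the tips straight up off the door so they don't brake it.

```bash
python3 - <<'E'
from h import *
from workcell import r, optics
R=ori(0,20); Q=R.as_quat()
r.move_straight(tcp_for_tip(own(108,65,330),R),Q,speed=.3)
r.hold(.5)
s=r.read_state(); print(s['time_s'],s['contact_force'])
for n in ("scene","side"):
    p,d=optics.get_image(n); cv2.imwrite(f"pics/{n}4.png",p[:,:,::-1]); np.savez(f"pics/{n}4.npz",p=p,d=d)
E
```

```text
10.8417 [-0.34521395  0.96881337 -0.02312172]
```

View pics/scene4.png

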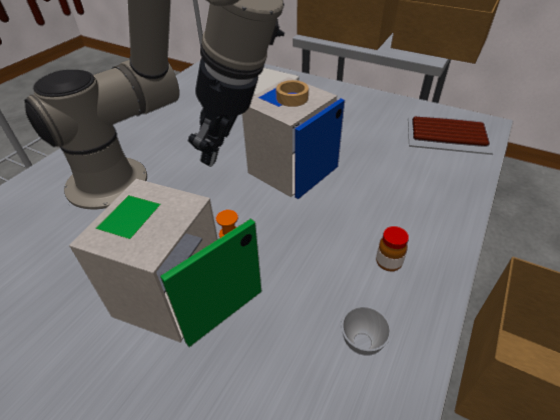

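View pics/side4.png

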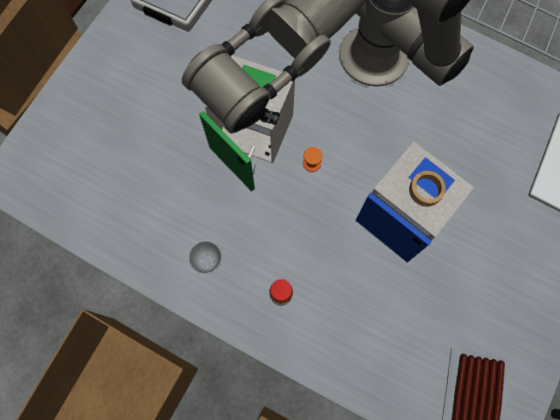

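The door is ajar on its own: free-edge top corner near (257,226) in the scene, and the hand is well clear above. I measure the angle.

```bash
python3 - <<'E'
from h import *
m=np.load("pics/scene_m.npy",allow_pickle=True).item()
z=np.load("pics/scene4.npz"); p,d=z['p'].astype(int),z['d']
P=[]
for v in range(215,345):
    for u in range(160,270):
        r_,g,b=p[v,u]
        if g>1.6*r_ and g>1.6*b and d[v,u]>0:
            X=world(m,u,v,d[v,u])
            if .02<X[2]<.205: P.append(X)
A=np.array(P)[:,:2]; h=own(91,-90,0)[:2]
for _ in range(4):
    c=A.mean(0); U,S,V=np.linalg.svd(A-c,full_matrices=False); e=(A-c)@V[1]; A=A[abs(e)<.005]
t=V[0]; t=t*np.sign(t@EY[:2]); th=np.arctan2(t@EX[:2],t@EY[:2]); print("theta",th,len(A),"hinge offset",abs((h-c)@V[1]), "ext",((A-h)@t).max())
for th2 in(.4,.45,.5,.55,.6):
    print(th2,proj(m,own(91+180*np.sin(th2)+14*np.cos(th2),-90+180*np.cos(th2)-14*np.sin(th2),218)))
E
python3 -c "
import cv2
a=cv2.imread('pics/scene4.png')[200:350,150:280];cv2.imwrite('pics/c5.png',cv2.resize(a,None,fx=4,fy=4))"
```

```text
theta 0.45974398707660674 5552 hinge offset 0.013640773978997111 ext 0.1773780211875888
0.4 [251.78026993 218.37849919]
0.45 [254.91028066 221.17641755]
0.5 [257.87312592 224.1352413 ]
0.55 [260.6601833  227.25374045]
0.6 [263.26259314 230.53039941]
```

View pics/c5.png

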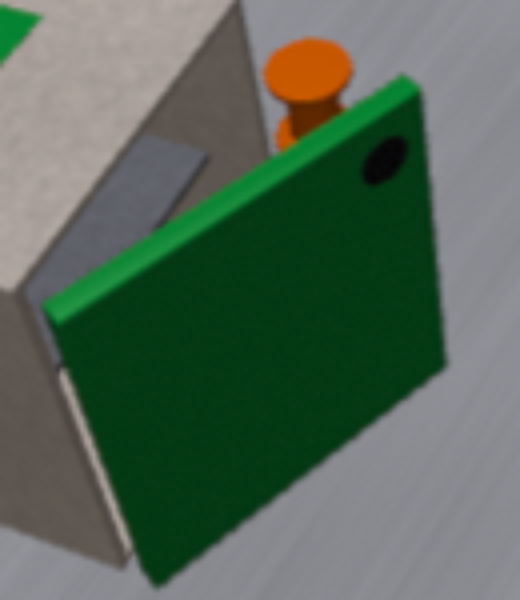

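θ ≈ 0.46 rad, and the face's 13.6 mm offset from the hinge axis agrees with the 14 mm thickness. Now I descend behind the free edge and push along the hinge arc.

```bash
python3 - <<'E'
from h import *
from workcell import r, optics
def go(th,off,z,sp,mf=None,thd=None):
    R=ori(-np.degrees(th)); return r.move_straight(tcp_for_tip(own(*door_tip(th,145,off,z)),R),R.as_quat(),speed=sp,max_force=mf)
go(.46,45,330,.15)
print(go(.46,45,183,.15,10)); r.hold(.2)
s=r.read_state(); print(s['time_s'],s['contact_force'])
p,d=optics.get_image("scene"); cv2.imwrite("pics/s5.png",cv2.resize(p[130:350,100:330,::-1],None,fx=2.6,fy=2.6))
E
```

```text
False
13.0 [ 0.19702758 -0.64795873  0.11195308]
```

View pics/s5.png

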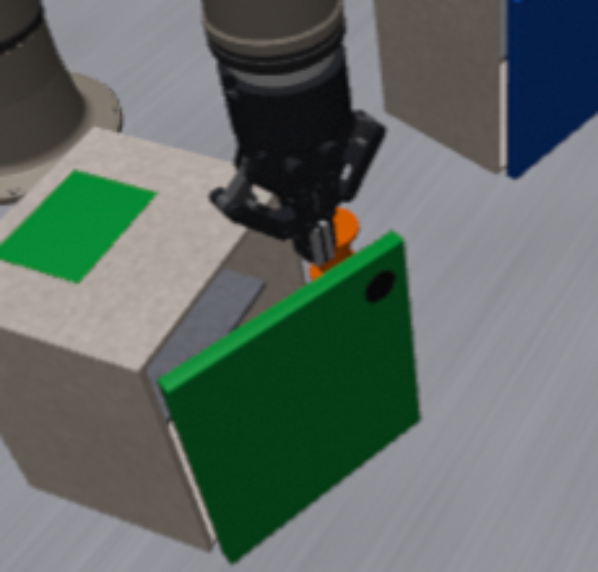

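The tips sit behind the door's inner face without touching anything, and the knuckles are above the tops. Pushing.

```bash
python3 - <<'E'
from h import *
from workcell import r, optics
f0=r.read_state()['contact_force']
def go(th,off,z,sp,mf=15):
    R=ori(-np.degrees(th)); h=r.move_straight(tcp_for_tip(own(*door_tip(th,145,off,z)),R),R.as_quat(),speed=sp,max_force=mf)
    s=r.read_state(); print(round(th,2),off,h,(s['contact_force']-f0).round(1),round(s['time_s'],1)); return h
ok=not go(.46,14,183,.05)
for th in np.linspace(.46,1.52,9)[1:]:
    if not ok: break
    ok=not go(th,12,183,.06)
r.hold(.3)
if ok:
    go(1.52,45,183,.06); go(1.52,45,340,.2); r.hold(.3)
for n in ("scene","side"):
    p,d=optics.get_image(n); cv2.imwrite(f"pics/{n}6.png",p[:,:,::-1]); np.savez(f"pics/{n}6.npz",p=p,d=d)
E
```

```text
0.46 14 False [-0.1  0.3  1.2] 13.8
0.59 12 False [ 0.5 -0.6  1.4] 14.3
0.73 12 False [0.3 0.4 1.4] 14.8
0.86 12 False [0.4 0.6 1.7] 15.3
0.99 12 False [0.8 1.  0.6] 15.8
1.12 12 False [1.1 0.1 0.9] 16.2
1.26 12 False [ 1.8 -0.3  1.5] 16.7
1.39 12 False [0.5 0.8 0.9] 17.2
1.52 12 False [0.3 0.5 1.1] 17.6
1.52 45 False [0.2 0.7 0.5] 18.6
1.52 45 False [-0.3 -0.6  1.8] 19.6
```

View pics/scene6.png

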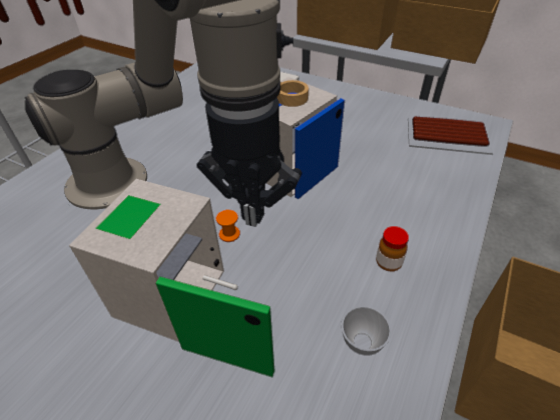

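View pics/side6.png

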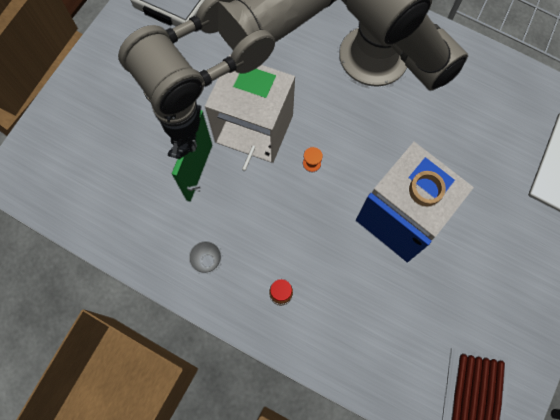

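The door stands wide open (scene: free edge at about (272,345)), and the spool, jar, tub, tape and blue door look unmoved. I check the angle and the displacements with numbers.

```bash
python3 - <<'E'
from h import *
m=np.load("pics/scene_m.npy",allow_pickle=True).item()
z=np.load("pics/scene6.npz"); p,d=z['p'].astype(int),z['d']
P=[]
for v in range(275,375):
    for u in range(155,280):
        r_,g,b=p[v,u]
        if g>1.6*r_ and g>1.6*b and d[v,u]>0:
            X=world(m,u,v,d[v,u])
            if .02<X[2]<.205: P.append(X)
A=np.array(P)[:,:2]; h=own(91,-90,0)[:2]
for _ in range(4):
    c=A.mean(0); U,S,V=np.linalg.svd(A-c,full_matrices=False); e=(A-c)@V[1]; A=A[abs(e)<.005]
t=V[0]; t=t*np.sign(t@EX[:2]); print("theta",np.arctan2(t@EX[:2],t@EY[:2]),len(A),"off",abs((h-c)@V[1]))
for n in("scene","side"):
    a=np.load(f"pics/{n}0.npz")['p'].astype(int); b=np.load(f"pics/{n}6.npz")['p'].astype(int)
    for k,(u,v,w) in (dict(spool=(230,226,14),jar=(393,250,20),tub=(366,330,25),tape=(293,93,14),blue=(325,145,18)) if n=="scene" else dict(spool=(312,159,13),jar=(281,292,15),tub=(205,257,20),tape=(428,187,20),blue=(393,225,30))).items():
        print(n,k,"mean abs diff",abs(a-b)[v-w:v+w,u-w:u+w].mean().round(2))
E
```

```text
theta 1.5141373209917384 5290 off 0.014053559146371266
scene spool mean abs diff 39.53
scene jar mean abs diff 9.59
scene tub mean abs diff 12.31
scene tape mean abs diff 11.4
scene blue mean abs diff 5.27
side spool mean abs diff 3.83
side jar mean abs diff 3.59
side tub mean abs diff 4.15
side tape mean abs diff 3.74
side blue mean abs diff 2.74
```

```bash
python3 - <<'E'
from h import *
m=np.load("pics/scene_m.npy",allow_pickle=True).item()
for i in(0,6):
    d=np.load(f"pics/scene{i}.npz")['d']
    for nm,(a,b,w) in dict(tub=(366,330,32),jar=(393,250,30),spool=(230,226,16),tape=(293,93,18)).items():
        X=np.array([world(m,u,v,d[v,u]) for v in range(b-w,b+w) for u in range(a-w,a+w) if d[v,u]>0])
        lo=.226 if nm=="tape" else .012; hi=.3 if nm=="tape" else .1
        X=X[(X[:,2]>lo)&(X[:,2]<hi)&(X[:,0]>.385)] if nm in("spool",) else X[(X[:,2]>lo)&(X[:,2]<hi)]
        print(i,nm,np.median(X,0).round(4),len(X))
from workcell import r
r.hold(.3); print(r.read_state()['contact_force'])
r.finish_job()
E
```

```text
0 tub [ 0.7873 -0.0999  0.0418] 1589
0 jar [0.7752 0.0743 0.0681] 1078
0 spool [ 0.4192 -0.0057  0.0601] 305
0 tape [0.4282 0.2803 0.2433] 670
6 tub [ 0.7874 -0.0999  0.0418] 1580
6 jar [0.7753 0.0744 0.0681] 1072
6 spool [ 0.4131 -0.0109  0.0604] 456
6 tape [0.4314 0.2836 0.2423] 614
[0.90301287 0.32184006 0.08600342]
the job is handed in; nothing more can be done
```

I pressed the green door in at the dot with the closed fingertips until it met its stop. The force change was about 10 N, with contact at 116 mm and the stop at 107 mm. I then slid the tips straight up off the door to let go, and the spring threw it ajar to about 0.46 rad with nothing touching it. From behind the free edge I pushed it gently round and backed the arm clear, and the job is handed in at about 20 s of the 56 s.

**Last checks:**
- **Green door:** it measured about 1.51 rad (87°) from the scene camera's depth. I measured it once, so its being at rest was not separately checked.
- **Jar and tub:** they moved less than 0.2 mm.
- **Spool and tape ring:** the scene camera's medians shifted by 8 mm and 5 mm. I put this down to the door and the arm covering different parts of them in that view. The side view showed no visible change in either.
- **Blue door:** it looks unchanged in both cameras; I did not measure its angle.
- **Contact:** the wrist force was about 1 N, which is the noise level.

**Disagreement with the description:** two cameras showed the closed fingertips ending about 12 mm behind the reported TCP, where the text says 25 mm ahead. I worked with the measured value, and both the press and the push fitted it.

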